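# Lock a quarter-turn anchor in the instrument rail

## Task

Take the orange-handled anchor out of its grey holder, drop its foot lengthwise into the slot of the aluminium rail, press it down against the slot's sprung floor and slide it along to the sprung stop towards its left end until the stop's plunger is gently pushed in by about 4 mm. Holding it there, twist the anchor a quarter turn so that its foot lies crosswise under the lips, let it rise and let go, so that it stays locked with the plunger still pushed in. Never force the rail or drive the plunger hard, and leave the carton, the vial and the marker pen where they are.

Things in the scene. Friction and masses are not known exactly. Their poses are not given: they have to be found in the camera images.
- anchor: Anchor, 57 mm tall, 120 g; origin under the centre of its foot, z up. Steel foot: bar 28 mm along x, 10 mm along y, z 0 to 6 (lower edge stepped in 1 mm); round stem 9 mm thick, z 6 to 17; round collar 28 mm across, z 17 to 21; orange handle above, parallel to the foot. Half a turn about z makes no difference; it may be twisted either way.
- handle (a point): Point in the anchor's orange handle, 43 mm above the foot's underside, axes as the anchor's. The handle is 40 mm along x, 14 mm thick along y, from 21 to 57 mm above the foot's underside, with a white line along its top. Grip it across its 14 mm, fingertips above the collar (which ends 22 mm below this point).
- holder: Grey block 64 x 50 x 24 mm, fixed; origin under its centre. The anchor starts upright in its loose pocket (33 x 15 mm, 20 mm deep), collar on the block's top, foot's underside 7 mm above the bench: lift it 17 mm and more to bring it free. It stands left or right of the rail.
- rail: Fixed aluminium T-slot rail, 240 mm along x plus 37 mm of cap and foot at each end, 60 mm wide, 30 mm high; origin under its centre. +x points along the slot to the end with the stop (left, seen from the robot). Slot along x 12 mm wide; lips z 22 to 30 mm, undersides toothed; below them the channel is 33 mm wide. Bears 30 N at most (push of floor and lips added up; 16 N when locked). The foot may enter from x = -100 mm up to the stop.
- slot_floor (a point): Top of the slot's smooth sprung floor at rest, over the rail's origin, 19 mm above the bench (fixed to the rail, axes as the rail's). The floor yields at 5 N, 1 N more per mm, 7 mm at most. Foot's underside: 19 mm up when dropped in; below 16 it clears the lips and can turn; at 13 the collar meets the rail's top (do not ram); locked, the floor lifts it to 16, against the lips.
- stop (a joint): How far the stop's spring plunger is pushed in, along the rail's +x, in m: 0 free, 0.012 at most. Dark pin 8 mm wide between the lips, it meets the anchor's stem. 3 N starts it, 0.6 N more per mm. Its place is not measured: the free tip lies anywhere 25 to 75 mm from the rail's origin along +x; find it by feel. Wanted: about 4 mm in (2 to 6 will do, over 8 is too hard). Letting go may lose 0.5 mm.
- filter_carton: Bystander, loose: small white and blue carton 70 x 70 x 50 mm, origin under its centre; stands on the side of the rail where the holder is not.
- vial: Bystander, loose: glass vial with black cap, 30 mm across, 68 mm tall, origin under its centre; stands between robot and rail.
- marker: Bystander, loose: blue and white marker pen 135 mm long, lying between robot and rail.

How it is judged:
By the outcome, as a careful person would: the job done as asked, in the order asked, and still so for the second after the job is handed in, with the robot touching nothing.
It also fails if it takes over 72 s, if anything falls off the work surface, if the arm or the gripper's body presses on something with over 40 N, if the wrist force passes 120 N, or if a joint passes its speed limit or range.

## Robot

A 6-joint arm with a two-finger parallel gripper is mounted at the origin on a cart in front of the work surface, level with it; the furniture and walls round the work are solid. World frame = base frame: x ahead of the robot, y to its left, z up, the work surface at z = 0. Lengths are in m, angles in rad, forces in N, time in s.
With the tool pointing down it reaches from about 0.225 to 0.875 m from the base axis. Payload 3.4 kg.
Tool frame: the origin (TCP) lies midway between the tips of the shut fingers; the grasp point (between the pads) lies 19 mm behind it; z points along the fingers, y is the line along which they close (so a half turn about z gives the same grasp; the last joint's range is limited). The gripper opens to 85 mm and grips with 20 to 120 N. Pads are 22 mm wide; open, the fingers measure 114 mm over their backs; the gripper's body (76 mm by 85 mm) begins 54 mm behind the grasp point. The pads swing forward as they close: fully open they stand 13 mm farther back than shut.
Start: joints at [1.006, 0.276, 1.505, -0, 1.361, -0.121], TCP at [0.247, 0.519, 0.231] pointing down, gripper open.
Joint ranges: [-2.89, 2.89], [-0.75, 2.08], [0.22, 2.7], [-1.18, 4.32], [0.11, 2.71], [-2.7, 2.7]. Speed limits (rad/s): [2.57, 2.57, 3.14, 3.14, 3.14, 3.14].

## Interface

Orientations are given as a unit quaternion [w, x, y, z].
In Python, from rig import * gives the robot as it stands.
- The arm moves only by the tool apply_moves, never from a script. Its argument "steps" is one flat list of numbers, 4 for each row, row after row: the shift along the world's x, y, z in cm, then the turn about the world's z in degrees. A call has 1 to 8 rows; each row is the pose to reach, as a shift and turn from the pose commanded when the call began; what a row does not reach only later rows make up. A row lasts 1/12 s, in which the tool goes at most 41.7 mm and 7.16 degrees, less where a joint would pass 70% of its speed; a pose out of reach is approached as far as the arm can. A call with a gripper value outside its range is refused whole. "jaw" is the closure in counts, from 0 (fully open) to 255 (shut), set as the call begins (left out, the last holds). The fingers move at their own pace and stop on an object; "newtons" is the grip in N (left out, the last holds). Time passes only in rows, so rows that repeat a pose let the fingers close. It gives the time, the measured TCP pose, the force, the opening and the grip force at its end, in the units of the state.
- get_state(): the state, without advancing time (a new reading comes with each control period).
- get_image(name): name is "scene" or "top"; returns the picture (400x640x3 uint8, red, green, blue); there is no depth.
- calibration(name): a dict with "fx", "fy", "cx", "cy" (pixels), "k1" (the pictures are not rectified: a ray, as slopes to the right and down, at radius r is drawn at 1 + k1 r^2 times it, then the intrinsics apply), "xyz" and "rotation" of the camera in the world. Camera axes: x right, y up, looking along -z (the intrinsics and any distortion apply to the point x, -y, -z); pixel columns grow to the right and rows downward; lengths in m; the calibration is good to about 2 mm. A picture is of the moment at which its call begins. calibration takes no time and is no camera call.
- sign_off(): hands the job in; it is judged then, once.
The state is a dict: "clock": time; "qpos": joint angles; "qd": joint speeds; "effort": joint torques, N m; "position": TCP position; "ee_rot": TCP orientation; "contact_force": force on the tool from outside, world axes, zero at the start; "moment": the same for the moment, N m; "width": finger opening in m; "gripper_force": force on a finger pad.
Only numpy, scipy, OpenCV 4.12 (cv2) and the standard library are available. Lean on these libraries where they do the work, as an engineer would, in place of code of your own. Each camera call takes 0.05 s, during which the arm holds its last target. There are 200 camera calls.

## Working session

There is one attempt and no reset: what is moved stays moved. The work goes in short steps, Python scripts to look and compute and a tool call to move; the robot and the scene stay as the last step left them, time stands still between calls to the robot, and variables do not carry over. Pictures are saved under pics/ and viewed, at most 10 in all, crops included, and the job is handed in when it is done.

Besides the shell and the picture viewer there is one more tool, called after "Call:" in YAML: its name, and indented under it one key for each argument. apply_moves: Moves the arm, as the interface text tells. Its arguments: {"type":"object","properties":{"steps":{"type":"array","items":{"type":"number"}},"jaw":{"type":"number"},"newtons":{"type":"number"}},"required":["steps"]}

```bash
mkdir -p pics; python3 - <<'E'
from rig import *
import cv2
for n in("scene","top"):
    im=get_image(n); cv2.imwrite(f"pics/{n}0.png",im[:,:,::-1]); print(n,calibration(n))
print(get_state())
E
```

```text
scene {'fx': 388.79246584813194, 'fy': 388.79246584813194, 'cx': 322.6792159690082, 'cy': 196.9004791360382, 'k1': -0.00743414118018484, 'xyz': array([ 0.12442054, -0.60399358,  0.7170255 ]), 'rotation': array([ 0.88147192,  0.38060151, -0.12015775, -0.25241209])}
top {'fx': 476.04175571194486, 'fy': 476.04175571194486, 'cx': 314.3770011523016, 'cy': 204.3869736576467, 'k1': -0.10077364559385246, 'xyz': array([ 0.38500833, -0.06157109,  1.18380865]), 'rotation': array([ 0.71448816,  0.04372872, -0.02931405, -0.69766407])}
{'clock': 0.1, 'qpos': array([ 1.00597322e+00,  2.76538209e-01,  1.50599019e+00, -1.96513252e-05,
        1.36072854e+00, -1.21007233e-01]), 'qd': array([-0.00083171, -0.00072092, -0.00550742,  0.00088455,  0.00153018,
       -0.00098078]), 'effort': array([ 3.01031709e-03, -4.17698872e+01, -2.46407479e+01, -2.17017555e-04,
        5.78590902e-03,  5.62965312e-06]), 'position': array([0.24665876, 0.51888467, 0.23052906]), 'ee_rot': array([-2.70746404e-04,  2.20089092e-01,  9.75479420e-01, -7.86925550e-04]), 'contact_force': array([ 0.2262437 , -0.21725592,  0.77108978]), 'moment': array([ 0.03960342, -0.02052985,  0.01661163]), 'gripper_force': 0.0, 'width': 0.08559017309429287}
```

View pics/scene0.png

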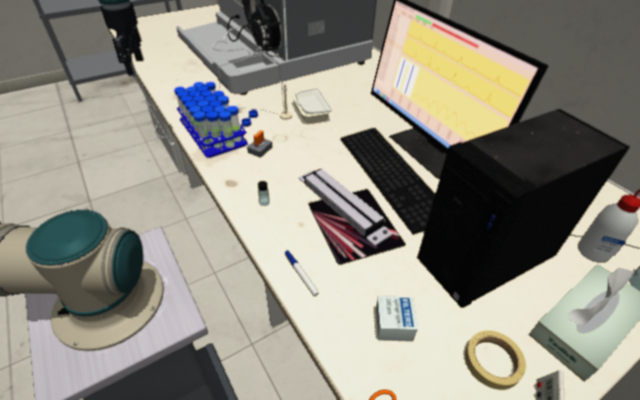

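View pics/top0.png

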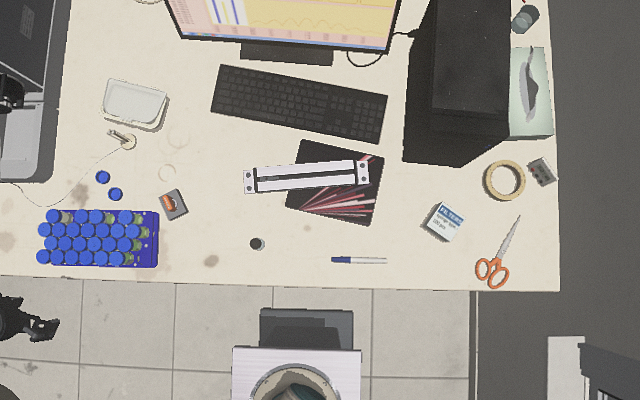

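The scene view shows the holder at (260,145), the rail from (310,172) to (385,240), the vial at (263,192), the pen at (300,272) and the carton at (396,318). In the top view the holder is at (172,205) with the anchor in it, and the rail runs from (245,182) to (368,172).

```bash
cat > h.py <<'E'
import numpy as np, cv2
from scipy.spatial.transform import Rotation as R
from rig import *
def K(n):
    c=calibration(n); q=c['rotation']; return c,R.from_quat([q[1],q[2],q[3],q[0]])
def ray(n,uv):
    c,r=K(n); d=np.array([(uv[0]-c['cx'])/c['fx'],(uv[1]-c['cy'])/c['fy']]); s=d.copy()
    for _ in range(10): s=d/(1+c['k1']*(s@s))
    return c['xyz'],r.apply([s[0],-s[1],-1])
def onplane(n,uv,z):
    o,d=ray(n,uv); return o+d*(z-o[2])/d[2]
def proj(n,p):
    c,r=K(n); v=r.inv().apply(np.array(p)-c['xyz']); s=np.array([v[0],-v[1]])/-v[2]; s=s*(1+c['k1']*(s@s))
    return np.array([c['cx']+c['fx']*s[0],c['cy']+c['fy']*s[1]])
def tri(n1,u1,n2,u2):
    A=[];b=[]
    for n,u in((n1,u1),(n2,u2)):
        o,d=ray(n,u); d=d/np.linalg.norm(d); P=np.eye(3)-np.outer(d,d); A.append(P); b.append(P@o)
    return np.linalg.solve(sum(A),sum(b))
def orange(im,box):
    x0,y0,x1,y1=box; h=cv2.cvtColor(im,cv2.COLOR_RGB2HSV)
    m=((h[...,0]<18)&(h[...,1]>130)&(h[...,2]>90)).astype(np.uint8); k=np.zeros_like(m); k[y0:y1,x0:x1]=m[y0:y1,x0:x1]; return k
E
python3 - <<'E'
from h import *
t=cv2.imread('pics/top0.png'); s=cv2.imread('pics/scene0.png')
A=cv2.resize(t[150:205,235:380],None,fx=5.5,fy=5.5,interpolation=cv2.INTER_CUBIC)
B=cv2.resize(t[180:228,150:195],None,fx=6,fy=6,interpolation=cv2.INTER_CUBIC)
C=cv2.resize(s[120:168,240:285],None,fx=6,fy=6,interpolation=cv2.INTER_CUBIC)
o=np.zeros((302+288,800,3),np.uint8); o[:A.shape[0],:A.shape[1]]=A; o[302:,:270]=B; o[302:,280:550]=C
cv2.imwrite('pics/crop0.png',o)
for n,im,b in(('top',t,(150,180,195,228)),('scene',s,(240,120,285,168))):
    m=orange(im[:,:,::-1].copy(),b); p=np.argwhere(m)[:,::-1]; print(n,len(p),p.mean(0),cv2.minAreaRect(p.astype(np.float32)))
    for z in (.05,.06,.0): print(onplane(n,p.mean(0),z))
E
```

```text
top 48 [166.95833333 201.8125    ] ((166.83621215820312, 202.28448486328125), (15.625468254089355, 5.25225830078125), 66.80140686035156)
[0.50043818 0.32211687 0.05      ]
[0.49942011 0.31873281 0.06      ]
[0.50552854 0.33903719 0.        ]
scene 102 [258.16666667 137.73529412] ((258.5, 138.0), (14.0, 9.0), 90.0)
[0.49410505 0.31295073 0.05      ]
[0.48856277 0.29920397 0.06      ]
[0.52181647 0.38168456 0.        ]
```

View pics/crop0.png

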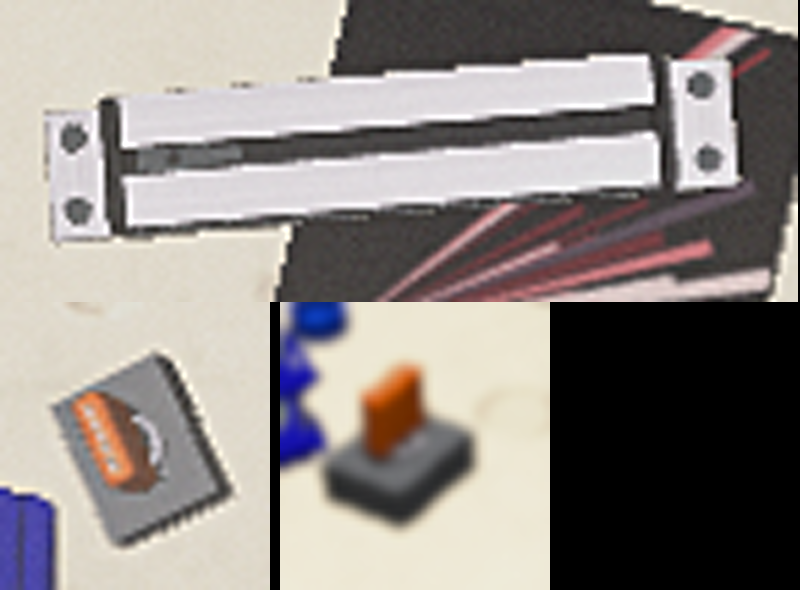

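The crop shows the slot running along the rail, with the stop pin's tip near crop (242,155), about (279,178) in the full picture. The orange handle's white line runs from about (164.7,196.3) to (169.7,208.8), and the holder's top corners are clear too.

```bash
python3 - <<'E'
from h import *
t=cv2.imread('pics/top0.png'); g=cv2.cvtColor(t,cv2.COLOR_BGR2GRAY).astype(float)
def cross(col,i0,i1,th):
    for i in np.arange(i0,i1):
        a,b=g[i,col],g[i+1,col]
        if (a-th)*(b-th)<=0 and a!=b: return i+(th-a)/(b-a)
E1=[];E2=[];OU=[]
for u in range(262,350):
    vc=150+(163-(u-257)*5.5*(43/535.))/5.5   # slot centre guess
    lo=int(round(vc))-6; hi=int(round(vc))+6
    wu=g[lo:lo+4,u].max(); wl=g[hi-3:hi+1,u].max(); d=g[int(vc)-2:int(vc)+4,u].min()
    k=int(vc)-3+np.argmin(g[int(vc)-3:int(vc)+5,u])
    th=(wu+wl)/2*.5+d*.5
    a=[i for i in range(lo+2,k) if g[i,u]>=th>g[i+1,u]]; b=[i for i in range(k,hi) if g[i,u]<=th<g[i+1,u]]
    if a and b and u>285:
        i=a[-1];E1.append(onplane('top',(u,i+(g[i,u]-th)/(g[i,u]-g[i+1,u])),.03)); i=b[0];E2.append(onplane('top',(u,i+(th-g[i,u])/(g[i+1,u]-g[i,u])),.03))
for nm,E in(('far',E1),('near',E2)):
    E=np.array(E);p=np.polyfit(E[:,1],E[:,0],1);r=E[:,0]-np.polyval(p,E[:,1]);print(nm,len(E),p,'at y=-.04',np.polyval(p,-.04),r.std(),np.degrees(np.arctan(p[0])))
f=lambda x,y:(235+x/5.5,150+y/5.5)
for nm,q in dict(Lfo=(119,98),Lno=(123,230),Rfo=(655,55),Rno=(660,187),capL=(45,112),capLn=(55,241),capR=(730,58),capRn=(738,186),pin=(242,154)).items(): print(nm,onplane('top',f(*q),.03)*1e3)
b=lambda x,y:(150+x/6,180+(y-302)/6)
print('line',[onplane('top',b(*q),.064)*1e3 for q in((88,400),(118,475))])
H=np.array([onplane('top',b(*q),.024)*1e3 for q in((52,405),(160,353),(230,492),(122,547))]);print(H,H.mean(0))
s=lambda x,y:(240+(x-280)/6,120+(y-302)/6)
HS=np.array([onplane('scene',s(*q),.024)*1e3 for q in((325,462),(402,497),(473,445))]);print('scene holder',HS,(HS[0]+HS[2])/2)
# mask centre of white cap of vial/pen/carton heights
for nm,u,z in(('vial',(257,243),.068),('carton',(445,222),.05),('penL',(332,260),.01),('penR',(387,261),.01)): print(nm,onplane('top',u,z))
E
```

```text
far 64 [-0.1042307   0.58150138] at y=-.04 0.585670612286317 0.0004870689305678481 -5.950492452674848
near 64 [-0.10423392  0.5690336 ] at y=-.04 0.5732029542300842 0.00040432232110905 -5.950674927996825
Lfo [591.85521546 108.20999957  30.        ]
Lno [532.201883   104.10645766  30.        ]
Rfo [ 616.42871172 -131.53357909   30.        ]
Rno [ 556.79978197 -134.65578189   30.        ]
capL [584.83918397 141.37853706  30.        ]
capLn [526.59421814 134.44216406  30.        ]
capR [ 615.83187963 -165.10857237   30.        ]
capRn [ 558.04300485 -169.34634568   30.        ]
pin [567.58216621  52.00693023  30.        ]
line [array([512.14916237, 323.81752388,  64.        ]), array([482.22985831, 309.73886898,  64.        ])]
[[514.26780539 352.85884031  24.        ]
 [537.00754064 308.03658384  24.        ]
 [479.77782591 275.26637176  24.        ]
 [455.89150081 319.65426989  24.        ]] [496.73616819 313.95401645  24.        ]
scene holder [[460.5258505  322.26915993  24.        ]
 [480.76318368 275.79635028  24.        ]
 [530.91291332 297.30692514  24.        ]] [495.71938191 309.78804254  24.        ]
vial [0.40628456 0.09507694 0.068     ]
carton [ 0.46712317 -0.35043504  0.05      ]
penL [ 0.37041913 -0.08269869  0.01      ]
penR [ 0.37105502 -0.21756517  0.01      ]
```

```bash
python3 - <<'E'
from h import *
for u in((244,147),(208,155),(243,135)): print('scene',u,onplane('scene',u,0)*1e3,onplane('scene',u,.04)*1e3)
for u in((158,211),(158,267),(139,217)):
    print('top',u,[onplane('top',u,z)[:2].round(3) for z in(0,.04,.08,.11)])
t=cv2.imread('pics/top0.png'); s=cv2.imread('pics/scene0.png')
o=np.zeros((450,800,3),np.uint8)
o[:450,:400]=cv2.resize(s[75:165,170:250],(400,450),interpolation=cv2.INTER_CUBIC)
o[:400,400:]=cv2.resize(t[190:270,110:190],(400,400),interpolation=cv2.INTER_CUBIC)
cv2.imwrite('pics/rack.png',o)
E
```

```text
scene (244, 147) [462.1106837  358.30221396   0.        ] [443.27229387 304.61955991  40.        ]
scene (208, 155) [351.97321303 376.13852959   0.        ] [339.27895454 321.46085845  40.        ]
scene (243, 135) [486.50658945 420.88610717   0.        ] [466.30724909 363.71214669  40.        ]
top (158, 211) [array([0.482, 0.361]), array([0.478, 0.347]), array([0.475, 0.333]), array([0.473, 0.322])]
top (158, 267) [array([0.34 , 0.353]), array([0.342, 0.339]), array([0.343, 0.325]), array([0.344, 0.315])]
top (139, 217) [array([0.465, 0.41 ]), array([0.462, 0.394]), array([0.46 , 0.378]), array([0.458, 0.366])]
```

View pics/rack.png

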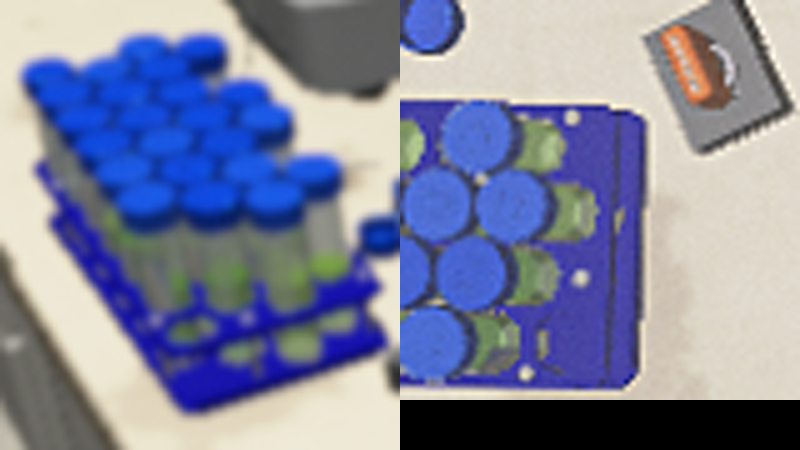

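The crop shows the rack's nearest corner about 35 mm from the anchor, at world (0.478, 0.35). I'll approach with the jaw partly closed, staying above the tubes.

Call:
apply_moves:
  steps: [3.1,-2.5,0,6.5,6.2,-5.1,0,13,9.3,-7.6,0,19.5,12.4,-10.2,0,26,15.6,-12.7,0,32.5,18.7,-15.3,0,39,21.8,-17.8,0,45.5,25,-20.4,0,52]
  jaw: 168
  newtons: 40

```text
clock: 0.77
position: [0.497, 0.3145, 0.231]
ee_rot: [-0.0, -0.233, 0.973, 0.0]
contact_force: [0.9, 1.7, -0.7]
width: 0.0294
gripper_force: 0.0
```

Call:
apply_moves:
  steps: [0,0,-3,0,0,0,-6,0,0,0,-8,0,0,0,-9,0,0,0,-9,0,0,0,-9,0]

```text
clock: 1.27
position: [0.4962, 0.3162, 0.1414]
ee_rot: [-0.0, -0.23, 0.973, 0.0]
contact_force: [0.4, 1.0, 0.3]
width: 0.0294
gripper_force: 0.0
```

```bash
python3 - <<'E'
from h import *
s=get_state(); print(s['position'],s['width'],s['qpos'],s['contact_force'],R.from_quat(s['ee_rot'],scalar_first=True).as_matrix().round(3))
a=get_image('top');b=get_image('scene')
for n,im in(('t',a),('s',b)): cv2.imwrite(f'pics/{n}1.png',im[:,:,::-1])
o=np.zeros((480,800,3),np.uint8)
o[:,:400]=cv2.resize(b[80:176,220:300],(400,480),interpolation=cv2.INTER_CUBIC)[:,:,::-1]
o[:,400:]=cv2.resize(a[160:256,130:210],(400,480),interpolation=cv2.INTER_CUBIC)[:,:,::-1]
cv2.imwrite('pics/c1.png',o)
E
```

```text
[0.49615886 0.31620527 0.14136884] 0.029362705279558726 [ 4.49116871e-01  3.58041320e-01  1.61572914e+00  8.97830179e-05
  1.16813322e+00 -1.58580023e+00] [0.43989042 0.98577595 0.26789647] [[-0.894 -0.448 -0.   ]
 [-0.448  0.894 -0.   ]
 [ 0.     0.    -1.   ]]
```

View pics/c1.png

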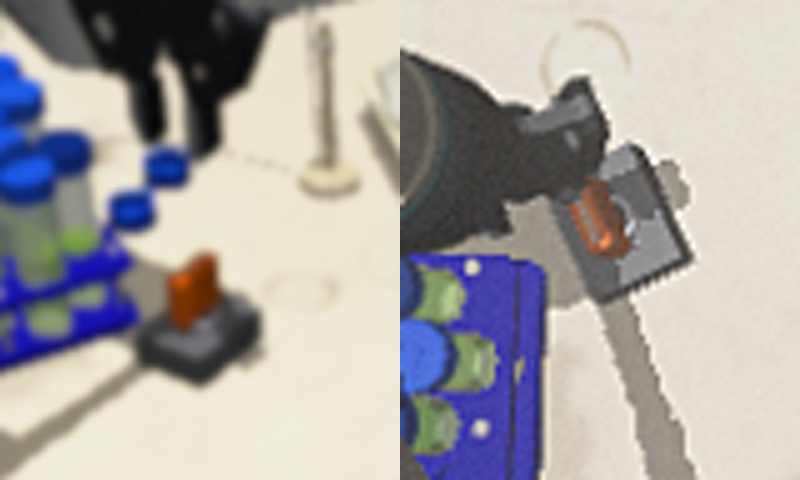

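```bash
python3 - <<'E'
from h import *
for p in((.4962,.3162,.1414),(.4965,.315,.064),(.4965,.315,.057),(.4965,.315,.028)): print(p,proj('scene',p),(proj('scene',p)-[220,80])*5,proj('top',p))
b=cv2.imread('pics/s1.png')[:,:,::-1].copy(); m=orange(b,(245,120,275,160)); p=np.argwhere(m)[:,::-1]; print(len(p),p.mean(0),p.min(0),p.max(0))
for z in (.045,.048): print(proj('scene',(.4965,.315,z)))
a=cv2.imread('pics/top0.png').astype(int)[185:225,155:185]
m=(a.min(2)>150)&(a.max(2)-a.min(2)<60); 
s=cv2.imread('pics/top0.png')[:,:,::-1].copy()
m=orange(s,(150,180,195,228)); k=cv2.morphologyEx(m,cv2.MORPH_CLOSE,np.ones((5,5),np.uint8)); p=np.argwhere(k)[:,::-1]
c=np.cov(p.T);w,v=np.linalg.eigh(c);d=v[:,1]*8;ce=p.mean(0)
P,Q=onplane('top',ce-d,.062),onplane('top',ce+d,.062);print('top c',(P+Q)/2,np.degrees(np.arctan2(*(Q-P)[1::-1])),w)
E
```

```text
(0.4962, 0.3162, 0.1414) [255.34961427 110.10041248] [176.74807136 150.5020624 ] [156.25000962 199.32099749]
(0.4965, 0.315, 0.064) [258.16226908 133.23307756] [190.8113454 266.1653878] [167.86270445 202.87341757]
(0.4965, 0.315, 0.057) [258.38032155 135.2082874 ] [191.90160775 276.041437  ] [168.79404498 203.18173524]
(0.4965, 0.315, 0.028) [259.26522734 143.22205047] [196.32613669 316.11025236] [172.53803552 204.42072536]
98 [258.07142857 137.90816327] [254 131] [263 145]
[258.75005672 138.55703854]
[258.65810042 137.72422995]
top c [0.49866928 0.31848281 0.062     ] -152.65052970944683 [ 2.17360108 19.71279944]
```

The measurements agree: anchor centre about (0.497, 0.316), yaw about 27°. Going down to grip it.

Call:
apply_moves:
  steps: [0.05,0,-3,0,0.05,0,-6,0,0.05,0,-7.5,0,0.05,0,-8.5,0,0.05,0,-9.3,0,0.05,0,-10,0,0.05,0,-10.6,0,0.05,0,-10.8,0]

```text
clock: 2.03
position: [0.4969, 0.3162, 0.0333]
ee_rot: [0.0, -0.23, 0.973, 0.0]
contact_force: [-0.9, -0.5, 0.6]
width: 0.0289
gripper_force: 0.0
```

Call:
apply_moves:
  steps: [0,0,0,0,0,0,0,0,0,0,0,0,0,0,0,0,0,0,0,0,0,0,0,0]
  jaw: 255
  newtons: 50

```text
clock: 2.53
position: [0.4969, 0.3162, 0.0337]
ee_rot: [0.0, -0.23, 0.973, 0.0]
contact_force: [-0.5, 0.8, 1.3]
width: 0.0134
gripper_force: 51.1
```

Call:
apply_moves:
  steps: [0,0,0.5,0,0,0,1.5,0,0,0,3,0,0,0,5,0,0,0,7,0,0,0,9,0,0,0,9,0,0,0,9,0]

```text
clock: 3.2
position: [0.4975, 0.3162, 0.125]
ee_rot: [0.002, -0.23, 0.973, 0.0]
contact_force: [0.1, -0.8, -1.3]
width: 0.0131
gripper_force: 50.9
```

```bash
python3 - <<'E'
from h import *
s=get_state(); print(s['position'],s['width'],s['contact_force'],s['moment'])
a=get_image('top');b=get_image('scene')
for n,im in(('t',a),('s',b)): cv2.imwrite(f'pics/{n}2.png',im[:,:,::-1])
p=s['position'];print(proj('scene',p),proj('top',p), proj('scene',p-[0,0,.027]))
o=np.zeros((480,800,3),np.uint8)
o[:,:400]=cv2.resize(b[60:156,215:295],(400,480),interpolation=cv2.INTER_CUBIC)[:,:,::-1]
o[:,400:]=cv2.resize(a[160:256,120:200],(400,480),interpolation=cv2.INTER_CUBIC)[:,:,::-1]
cv2.imwrite('pics/c2.png',o)
E
```

```text
[0.49746131 0.31619036 0.12503738] 0.013128146202773649 [ 0.13928981 -0.77084223 -1.29208904] [-0.01554452  0.01925012  0.04598993]
[256.30991804 115.01914206] [158.76521735 199.58872638] [257.19996864 123.1109874 ]
```

View pics/c2.png

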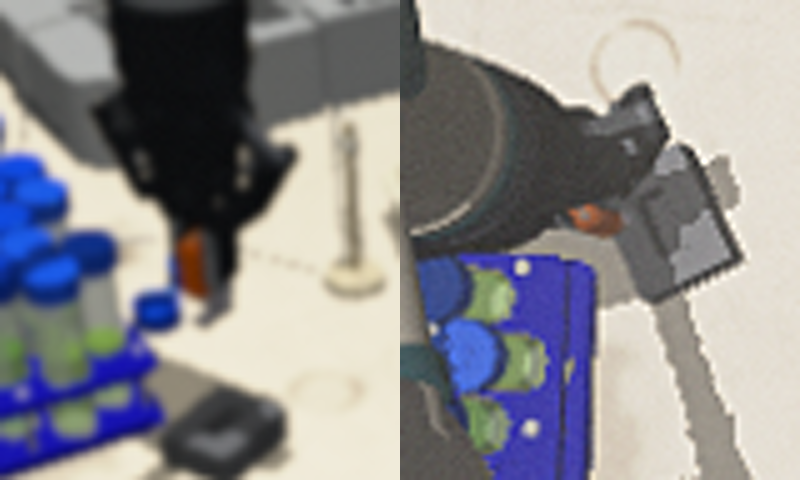

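The anchor is out of the pocket and the holder is empty. Carrying it to above the rail slot, at rail x of about +15 mm.

Call:
apply_moves:
  steps: [0.5,-2,1,-6.9,1,-4,1,-13.8,1.5,-6,1,-20.7,1.9,-8,1,-27.6,2.4,-10,1,-34.5,2.9,-12,1,-41.4,3.4,-14,1,-48.3,3.9,-15.7,1,-55.2]

```text
clock: 3.97
position: [0.5346, 0.1574, 0.1317]
ee_rot: [-0.002, 0.25, 0.968, -0.001]
contact_force: [0.1, -0.2, -1.0]
width: 0.0134
gripper_force: 50.9
```

Call:
apply_moves:
  steps: [0.5,-2,0,-7,1,-4,0,-14,1.5,-6,0,-21,1.9,-8,0,-28,2.4,-10,0,-35,2.9,-12,0,-42,3.4,-14,0,-49,3.9,-15.8,0,-55.4]

```text
clock: 4.63
position: [0.5736, -0.0002, 0.1316]
ee_rot: [-0.001, 0.672, 0.741, -0.001]
contact_force: [0.7, -0.5, -1.1]
width: 0.0134
gripper_force: 50.9
```

Call:
apply_moves:
  steps: [0,0,-2,0,0,0,-4,0,0,0,-5,0,0,0,-5,0,0,0,-5,0,0,0,-5,0]

```text
clock: 5.13
position: [0.575, 0.0012, 0.0837]
ee_rot: [0.0, 0.669, 0.743, 0.0]
contact_force: [-0.1, 0.3, -0.8]
width: 0.0132
gripper_force: 51.0
```

```bash
python3 - <<'E'
from h import *
s=get_state(); m=R.from_quat(s['ee_rot'],scalar_first=True).as_matrix(); print(s['position'],np.degrees(np.arctan2(m[1,0],m[0,0])),m[:,2],s['contact_force'],s['moment'],s['qpos'])
p=s['position'];print('err x',p[0]-(.57527-.1042*p[1]))
a=get_image('top');b=get_image('scene')
for n,im in(('t',a),('s',b)): cv2.imwrite(f'pics/{n}3.png',im[:,:,::-1])
f=p-[0,0,.027];print(proj('scene',p),proj('top',p), proj('scene',f),proj('top',f))
o=np.zeros((600,800,3),np.uint8)
o[:,:400]=cv2.resize(b[150:246,300:364],(400,600),interpolation=cv2.INTER_CUBIC)[:,:,::-1]
o[:,400:]=cv2.resize(a[130:226,270:334],(400,600),interpolation=cv2.INTER_CUBIC)[:,:,::-1]
cv2.imwrite('pics/c3.png',o)
E
```

```text
[0.57504714 0.00117701 0.08370311] 95.99898787177528 [ 7.67478197e-04 -9.85012735e-05 -9.99999701e-01] [-0.05386034  0.28674097 -0.76475294] [-0.04698439 -0.01737501  0.03942942] [-1.18929288e-01  3.94162776e-01  1.72180103e+00 -7.89206504e-06
  1.02485510e+00 -2.23627351e-01]
err x -0.00010021991605713154
[339.71677263 177.6480438 ] [298.60497975 171.67606568] [339.19748763 185.67142254] [299.19011738 173.60657914]
```

View pics/c3.png

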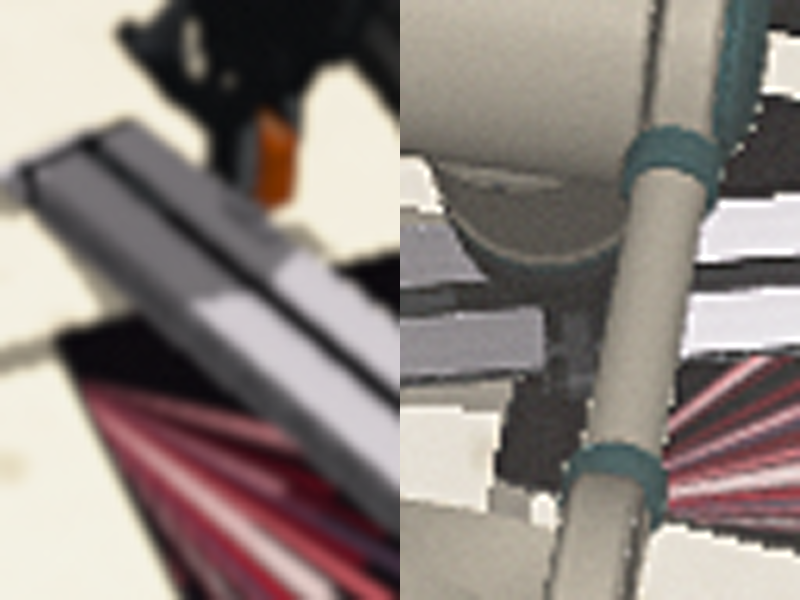

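The scene crop shows the anchor hanging upright over the slot, handle end at crop (275,160). The arm hides it in the top view. Descending by feel.

Call:
apply_moves:
  steps: [0,0,-0.8,0,0,0,-1.6,0,0,0,-2.2,0,0,0,-2.4,0,0,0,-2.4,0,0,0,-2.4,0]

```text
clock: 5.73
position: [0.5745, 0.001, 0.059]
ee_rot: [-0.0, 0.669, 0.743, -0.0]
contact_force: [0.1, 0.9, -0.4]
width: 0.0133
gripper_force: 51.0
```

Call:
apply_moves:
  steps: [0,0,-0.1,0,0,0,-0.2,0,0,0,-0.3,0,0,0,-0.4,0,0,0,-0.4,0,0,0,-0.4,0]

```text
clock: 6.23
position: [0.5746, 0.001, 0.0553]
ee_rot: [0.0, 0.669, 0.743, 0.0]
contact_force: [0.4, 0.6, -1.5]
width: 0.0132
gripper_force: 51.0
```

Call:
apply_moves:
  steps: [0.03,0,-0.1,0,0.03,0,-0.2,0,0.03,0,-0.3,0,0.03,0,-0.4,0,0.03,0,-0.4,0,0.03,0,-0.4,0]

```text
clock: 6.73
position: [0.5748, 0.001, 0.0512]
ee_rot: [-0.0, 0.669, 0.743, -0.0]
contact_force: [0.4, -0.2, -1.0]
width: 0.0131
gripper_force: 51.0
```

Call:
apply_moves:
  steps: [0,0,-0.1,0,0,0,-0.2,0,0,0,-0.3,0,0,0,-0.4,0,0,0,-0.4,0,0,0,-0.4,0]

```text
clock: 7.23
position: [0.5748, 0.001, 0.0472]
ee_rot: [-0.0, 0.669, 0.743, -0.0]
contact_force: [0.3, 0.1, -1.2]
width: 0.0129
gripper_force: 51.0
```

The foot went in without contact. Pressing onto the floor.

Call:
apply_moves:
  steps: [0,0,-0.05,0,0,0,-0.1,0,0,0,-0.15,0,0,0,-0.2,0,0,0,-0.25,0,0,0,-0.25,0,0,0,-0.25,0]

```text
clock: 7.82
position: [0.5751, 0.001, 0.0453]
ee_rot: [0.0, 0.669, 0.743, 0.0]
contact_force: [-0.6, 1.1, 3.7]
width: 0.0131
gripper_force: 51.6
```

Call:
apply_moves:
  steps: [0,0,-0.05,0,0,0,-0.1,0,0,0,-0.15,0,0,0,-0.2,0,0,0,-0.25,0,0,0,-0.25,0,0,0,-0.25,0]

```text
clock: 8.4
position: [0.5751, 0.001, 0.0427]
ee_rot: [0.0, 0.669, 0.743, 0.0]
contact_force: [-1.5, -0.4, 6.1]
width: 0.0132
gripper_force: 52.0
```

Call:
apply_moves:
  steps: [0,0,-0.05,0,0,0,-0.1,0,0,0,-0.15,0,0,0,-0.2,0,0,0,-0.2,0,0,0,-0.2,0,0,0,-0.2,0]

```text
clock: 8.98
position: [0.5751, 0.001, 0.041]
ee_rot: [0.0, 0.669, 0.743, 0.0]
contact_force: [-1.8, 0.1, 8.1]
width: 0.0131
gripper_force: 52.3
```

Call:
apply_moves:
  steps: [-0.06,0.3,-0.03,0,-0.09,0.6,-0.03,0,-0.12,0.9,-0.03,0,-0.16,1.25,-0.03,0,-0.19,1.6,-0.03,0,-0.23,2,-0.03,0,-0.23,2,-0.03,0,-0.23,2,-0.03,0]

```text
clock: 9.65
position: [0.5742, 0.0208, 0.0411]
ee_rot: [0.002, 0.669, 0.743, 0.001]
contact_force: [0.3, 0.3, 8.8]
width: 0.0134
gripper_force: 52.3
```

Call:
apply_moves:
  steps: [-0.02,0.15,0,0,-0.03,0.3,0,0,-0.05,0.45,0,0,-0.06,0.6,0,0,-0.08,0.75,0,0,-0.09,0.9,0,0,-0.1,1,0,0,-0.1,1,0,0]

```text
clock: 10.32
position: [0.5732, 0.0303, 0.0411]
ee_rot: [0.002, 0.669, 0.743, 0.001]
contact_force: [0.6, -1.5, 8.3]
width: 0.0136
gripper_force: 52.3
```

Call:
apply_moves:
  steps: [-0.01,0.15,0,0,-0.03,0.3,0,0,-0.04,0.45,0,0,-0.05,0.6,0,0,-0.06,0.7,0,0,-0.07,0.8,0,0,-0.07,0.8,0,0,-0.07,0.8,0,0]

```text
clock: 10.98
position: [0.5724, 0.0383, 0.0411]
ee_rot: [0.002, 0.669, 0.743, 0.001]
contact_force: [-0.5, -1.4, 7.3]
width: 0.0135
gripper_force: 52.3
```

Call:
apply_moves:
  steps: [-0.01,0.1,0,0,-0.02,0.2,0,0,-0.03,0.3,0,0,-0.04,0.4,0,0,-0.04,0.4,0,0,-0.04,0.4,0,0]

```text
clock: 11.48
position: [0.572, 0.0423, 0.0411]
ee_rot: [0.002, 0.669, 0.743, 0.001]
contact_force: [-0.1, -2.1, 7.9]
width: 0.0133
gripper_force: 52.3
```

Call:
apply_moves:
  steps: [-0.01,0.07,0,0,-0.02,0.14,0,0,-0.02,0.2,0,0,-0.02,0.2,0,0,-0.02,0.2,0,0]

```text
clock: 11.9
position: [0.5717, 0.0442, 0.0411]
ee_rot: [0.002, 0.669, 0.743, 0.001]
contact_force: [-0.4, -1.5, 7.9]
width: 0.0133
gripper_force: 52.3
```

Call:
apply_moves:
  steps: [-0.01,0.07,0,0,-0.02,0.14,0,0,-0.02,0.2,0,0,-0.02,0.2,0,0,-0.02,0.2,0,0]

```text
clock: 12.32
position: [0.5716, 0.0462, 0.0411]
ee_rot: [0.002, 0.669, 0.743, 0.001]
contact_force: [-0.5, -2.2, 7.1]
width: 0.0132
gripper_force: 52.3
```

Call:
apply_moves:
  steps: [-0.01,0.07,0,0,-0.02,0.14,0,0,-0.02,0.2,0,0,-0.02,0.2,0,0,-0.02,0.2,0,0]

```text
clock: 12.73
position: [0.5713, 0.0482, 0.0411]
ee_rot: [0.002, 0.669, 0.743, 0.001]
contact_force: [0.0, -1.1, 8.1]
width: 0.0129
gripper_force: 52.3
```

Call:
apply_moves:
  steps: [-0.01,0.07,0,0,-0.02,0.1,0,0,-0.02,0.15,0,0,-0.02,0.15,0,0,-0.02,0.15,0,0]

```text
clock: 13.15
position: [0.5712, 0.0497, 0.0411]
ee_rot: [0.002, 0.669, 0.743, 0.001]
contact_force: [-0.9, -2.1, 7.6]
width: 0.0135
gripper_force: 52.3
```

Call:
apply_moves:
  steps: [-0.01,0.07,0,0,-0.02,0.14,0,0,-0.02,0.2,0,0,-0.02,0.2,0,0,-0.02,0.2,0,0]

```text
clock: 13.57
position: [0.5709, 0.0517, 0.041]
ee_rot: [0.002, 0.669, 0.743, 0.001]
contact_force: [0.6, -2.7, 8.6]
width: 0.0134
gripper_force: 52.3
```

Call:
apply_moves:
  steps: [-0.01,0.07,0,0,-0.02,0.1,0,0,-0.02,0.15,0,0,-0.02,0.15,0,0,-0.02,0.15,0,0]

```text
clock: 13.98
position: [0.5709, 0.0525, 0.0411]
ee_rot: [0.002, 0.669, 0.743, 0.0]
contact_force: [-0.7, -4.4, 7.3]
width: 0.0131
gripper_force: 52.3
```

Call:
apply_moves:
  steps: [-0.01,0.05,0,0,-0.01,0.1,0,0,-0.01,0.1,0,0,-0.01,0.1,0,0]

```text
clock: 14.32
position: [0.5708, 0.0531, 0.0411]
ee_rot: [0.002, 0.669, 0.743, -0.0]
contact_force: [0.2, -5.7, 7.3]
width: 0.0131
gripper_force: 52.3
```

Call:
apply_moves:
  steps: [-0.01,0.05,0,0,-0.01,0.1,0,0,-0.01,0.1,0,0,-0.01,0.1,0,0]

```text
clock: 14.65
position: [0.5707, 0.0539, 0.0411]
ee_rot: [0.003, 0.669, 0.743, -0.0]
contact_force: [-0.1, -5.5, 8.0]
width: 0.0129
gripper_force: 52.3
```

Call:
apply_moves:
  steps: [-0.01,0.07,0,0,-0.02,0.14,0,0,-0.03,0.2,0,0,-0.03,0.26,0,0,-0.03,0.26,0,0,-0.03,0.26,0,0]

```text
clock: 15.15
position: [0.5705, 0.0561, 0.0411]
ee_rot: [0.003, 0.669, 0.744, -0.0]
contact_force: [0.0, -7.0, 8.1]
width: 0.013
gripper_force: 52.3
```

```bash
python3 - <<'E'
from h import *
s=get_state(); m=R.from_quat(s['ee_rot'],scalar_first=True).as_matrix(); print(s['position'],np.degrees(np.arctan2(m[1,0],m[0,0])),m[:,2],s['contact_force'],s['moment'])
b=get_image('scene'); cv2.imwrite('pics/s4.png',b[:,:,::-1])
p=s['position'];print([proj('scene',p+[0,0,h]) for h in(0,.03)])
mm=orange(b,(300,130,360,210));q=np.argwhere(mm)[:,::-1];print(len(q),q.mean(0),q.min(0),q.max(0))
d=np.array([-.1036,.9946,0]);e=np.array([.9946,.1036,0])
print([proj('scene',p+[0,0,z]-d*.02+e*k) for z in(-.005,.031) for k in(-.007,.007)])
cv2.imwrite('pics/c4.png',cv2.resize(b[130:210,290:370],(600,600),interpolation=cv2.INTER_CUBIC)[:,:,::-1])
E
```

```text
[0.57051655 0.05606235 0.04106675] 96.07066787525271 [ 0.00367627 -0.00443636 -0.9999834 ] [ 0.03185386 -6.98982337  8.06565691] [-1.23622951  0.01775948 -0.00498759]
[array([326.02070818, 179.06792217]), array([326.31189336, 170.37226716])]
73 [329.38356164 177.09589041] [327 170] [332 184]
[array([328.63084284, 185.42861643]), array([332.69833285, 183.34225403]), array([329.04904574, 174.99054416]), array([333.21210607, 172.92086985])]
```

View pics/c4.png

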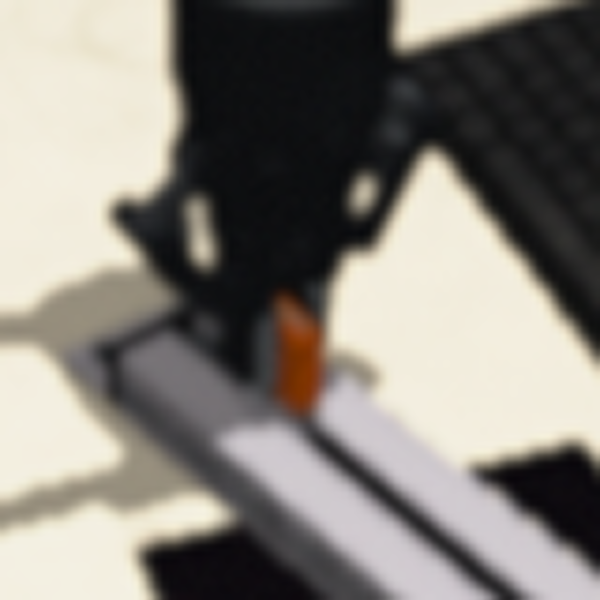

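The scene crop shows the handle's end face at (285–322, 320–410), where it should be for a centred grip. The plunger is about 4 mm in. I'll press slightly more and start the twist.

Call:
apply_moves:
  steps: [0,0,-0.03,0,0,0,-0.05,0,0,0,-0.05,-4,0,0,-0.05,-8,0,0,-0.05,-12,0,0,-0.05,-15,0,0,-0.05,-15,0,0,-0.05,-15]

```text
clock: 15.87
position: [0.5701, 0.0565, 0.0408]
ee_rot: [0.002, 0.76, 0.65, -0.0]
contact_force: [-1.1, -5.0, 9.6]
width: 0.0133
gripper_force: 52.6
```

Call:
apply_moves:
  steps: [0,0,0,-4,0,0,0,-8,0,0,0,-12,0,0,0,-16,0,0,0,-20,0,0,0,-20,0,0,0,-20]

```text
clock: 16.45
position: [0.5696, 0.0565, 0.0406]
ee_rot: [0.002, 0.861, 0.508, -0.0]
contact_force: [-1.4, -5.7, 10.5]
width: 0.0132
gripper_force: 52.5
```

Call:
apply_moves:
  steps: [0,0,0,-4,0,0,0,-8,0,0,0,-12,0,0,0,-16,0,0,0,-20,0,0,0,-20,0,0,0,-20]

```text
clock: 17.03
position: [0.5692, 0.0564, 0.0404]
ee_rot: [0.002, 0.937, 0.351, -0.0]
contact_force: [-1.4, -5.9, 9.6]
width: 0.0131
gripper_force: 52.4
```

Call:
apply_moves:
  steps: [0,0,0,-4,0,0,0,-8,0,0,0,-12,0,0,0,-16,0,0,0,-20,0,0,0,-20,0,0,0,-20]

```text
clock: 17.62
position: [0.5694, 0.0563, 0.0404]
ee_rot: [0.002, 0.983, 0.183, 0.0]
contact_force: [-0.9, -6.0, 8.7]
width: 0.0135
gripper_force: 52.3
```

Call:
apply_moves:
  steps: [0,0,0,-4,0,0,0,-8,0,0,0,-12,0,0,0,-15,0,0,0,-15,0,0,0,-15,0,0,0,-15]

```text
clock: 18.2
position: [0.5694, 0.0561, 0.0404]
ee_rot: [0.002, 0.999, 0.053, 0.001]
contact_force: [-2.1, -6.8, 7.6]
width: 0.0132
gripper_force: 52.3
```

```bash
python3 - <<'E'
from h import *
s=get_state(); m=R.from_quat(s['ee_rot'],scalar_first=True).as_matrix(); print(s['position'],np.degrees(np.arctan2(m[1,0],m[0,0])),m[:,2],s['contact_force'],s['moment'],s['qpos'][5])
b=get_image('scene'); cv2.imwrite('pics/s5.png',b[:,:,::-1])
p=s['position']
mm=orange(b,(300,130,360,210));q=np.argwhere(mm)[:,::-1];print(len(q),q.mean(0),q.min(0),q.max(0))
d=m[:,0];e=m[:,1]
for z in(-.005,.031): print([proj('scene',p+[0,0,z]+d*k+e*j).round(1) for k in(-.02,.02) for j in(-.007,.007)])
cv2.imwrite('pics/c5.png',cv2.resize(b[130:210,290:370],(600,600),interpolation=cv2.INTER_CUBIC)[:,:,::-1])
E
```

```text
[0.56938575 0.05613029 0.04040016] 6.072756783676328 [ 0.00132426 -0.00441433 -0.99998938] [-2.11232705 -6.77659974  7.59231868] [-1.26635592  0.35850777  0.05639043] 1.4476045681513123
64 [321.453125 177.015625] [319 171] [324 183]
[array([318.1, 182.4]), array([321.4, 185.1]), array([329.7, 176.6]), array([333. , 179.2])]
[array([318.3, 172. ]), array([321.6, 174.7]), array([330.1, 166.2]), array([333.5, 168.8])]
```

View pics/c5.png

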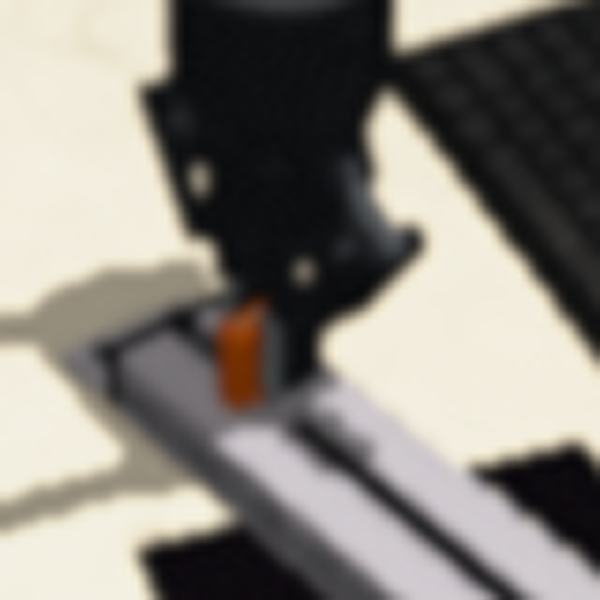

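The scene crop shows the handle crosswise at (240,355), with forces unchanged. I'll make a slight correction away from the wall and into the plunger, then let it rise.

Call:
apply_moves:
  steps: [-0.02,0.03,0,0,-0.04,0.06,0,0,-0.05,0.09,0,0,-0.05,0.09,0,0,-0.05,0.09,0,0,-0.05,0.09,0,0]

```text
clock: 18.75
position: [0.5693, 0.0564, 0.0404]
ee_rot: [0.003, 0.999, 0.053, 0.001]
contact_force: [-0.8, -7.8, 7.9]
width: 0.0133
gripper_force: 52.2
```

Call:
apply_moves:
  steps: [0,0,0.03,0,0,0,0.06,0,0,0,0.09,0,0,0,0.12,0,0,0,0.15,0,0,0,0.15,0,0,0,0.15,0]

```text
clock: 19.33
position: [0.5694, 0.0565, 0.0416]
ee_rot: [0.003, 0.999, 0.053, 0.001]
contact_force: [-0.6, -8.5, 6.3]
width: 0.0131
gripper_force: 51.8
```

Call:
apply_moves:
  steps: [0,0,0.03,0,0,0,0.06,0,0,0,0.08,0,0,0,0.08,0,0,0,0.08,0,0,0,0.08,0]

```text
clock: 19.83
position: [0.5694, 0.0565, 0.0422]
ee_rot: [0.003, 0.999, 0.053, 0.001]
contact_force: [0.3, -8.0, 4.7]
width: 0.013
gripper_force: 51.6
```

Call:
apply_moves:
  steps: [0,0,0.03,0,0,0,0.05,0,0,0,0.05,0,0,0,0.05,0,0,0,0.05,0]

```text
clock: 20.25
position: [0.5694, 0.0565, 0.0426]
ee_rot: [0.003, 0.999, 0.053, 0.001]
contact_force: [-0.1, -8.3, 4.1]
width: 0.0132
gripper_force: 51.5
```

Call:
apply_moves:
  steps: [0,0,0.03,0,0,0,0.05,0,0,0,0.05,0,0,0,0.05,0,0,0,0.05,0]

```text
clock: 20.67
position: [0.5693, 0.0565, 0.0427]
ee_rot: [0.003, 0.999, 0.053, 0.001]
contact_force: [0.5, -8.0, 1.6]
width: 0.0135
gripper_force: 51.2
```

Call:
apply_moves:
  steps: [0,0,0.03,0,0,0,0.04,0,0,0,0.04,0,0,0,0.04,0,0,0,0.04,0]

```text
clock: 21.08
position: [0.5693, 0.0565, 0.0428]
ee_rot: [0.003, 0.999, 0.053, 0.001]
contact_force: [1.4, -7.0, -0.2]
width: 0.0137
gripper_force: 50.8
```

Call:
apply_moves:
  steps: [0,-0.03,0,0,0,-0.06,0,0,0,-0.09,0,0,0,-0.09,0,0,0,-0.09,0,0]

```text
clock: 21.5
position: [0.5693, 0.0564, 0.0428]
ee_rot: [0.002, 0.999, 0.053, 0.001]
contact_force: [1.1, -6.0, -0.2]
width: 0.0132
gripper_force: 51.1
```

Call:
apply_moves:
  steps: [0,-0.03,0,0,0,-0.06,0,0,0,-0.09,0,0,0,-0.12,0,0,0,-0.12,0,0,0,-0.12,0,0]

```text
clock: 22.0
position: [0.5693, 0.0564, 0.0428]
ee_rot: [0.001, 0.999, 0.052, 0.001]
contact_force: [3.0, -4.3, -3.7]
width: 0.0132
gripper_force: 50.8
```

Call:
apply_moves:
  steps: [0,-0.03,-0.04,0,0,-0.06,-0.04,0,0,-0.06,-0.04,0]

```text
clock: 22.25
position: [0.5693, 0.0563, 0.0428]
ee_rot: [0.0, 0.999, 0.052, 0.001]
contact_force: [3.1, -5.1, -2.0]
width: 0.0132
gripper_force: 51.0
```

Call:
apply_moves:
  steps: [0,0,0,0,0,0,0,0,0,0,0,0,0,0,0,0,0,0,0,0]
  jaw: 150

```text
clock: 22.67
position: [0.5678, 0.0572, 0.0427]
ee_rot: [-0.0, 0.999, 0.052, -0.0]
contact_force: [0.1, -0.3, 1.1]
width: 0.0346
gripper_force: 0.0
```

Released. Rising straight up and checking.

Call:
apply_moves:
  steps: [0,0,1,0,0,0,3,0,0,0,6,0,0,0,9,0,0,0,12,0,0,0,15,0,-2,0,17,0,-4,0,17,0]

```text
clock: 23.33
position: [0.5315, 0.0568, 0.2185]
ee_rot: [0.0, 0.999, 0.052, 0.005]
contact_force: [0.1, -0.5, -1.0]
width: 0.0349
gripper_force: 0.0
```

Call:
apply_moves:
  steps: [-3,-3,0,0,-6,-6,0,0,-9,-9,0,0,-12,-12,0,0,-12,-12,0,0,-12,-12,0,0]

```text
clock: 23.83
position: [0.4069, -0.0642, 0.2138]
ee_rot: [0.0, 0.999, 0.05, 0.001]
contact_force: [0.2, 0.3, -0.8]
width: 0.0347
gripper_force: 0.0
```

```bash
python3 - <<'E'
from h import *
s=get_state(); print(s['position'],s['contact_force'])
a=get_image('top');b=get_image('scene')
for n,im in(('t',a),('s',b)): cv2.imwrite(f'pics/{n}6.png',im[:,:,::-1])
mm=orange(b,(300,130,360,210));q=np.argwhere(mm)[:,::-1];print(len(q),q.mean(0),q.min(0),q.max(0))
p=np.array([.5695,.0565,.016])
print([proj('scene',p+[0,0,z]) for z in(.021,.057)],proj('top',p+[0,0,.057]))
o=np.zeros((480,800,3),np.uint8)
o[:,:400]=cv2.resize(b[140:212,300:360],(400,480),interpolation=cv2.INTER_CUBIC)[:,:,::-1]
o[:,400:]=cv2.resize(a[140:212,240:300],(400,480),interpolation=cv2.INTER_CUBIC)[:,:,::-1]
cv2.imwrite('pics/c6.png',o)
E
```

```text
[ 0.40686041 -0.06422088  0.21377465] [ 0.20226395  0.32620802 -0.75315154]
129 [325.28682171 175.87596899] [319 169] [331 183]
[array([325.57662538, 180.2570368 ]), array([325.91589647, 169.83585963])] [275.45029723 174.28522958]
```

View pics/c6.png

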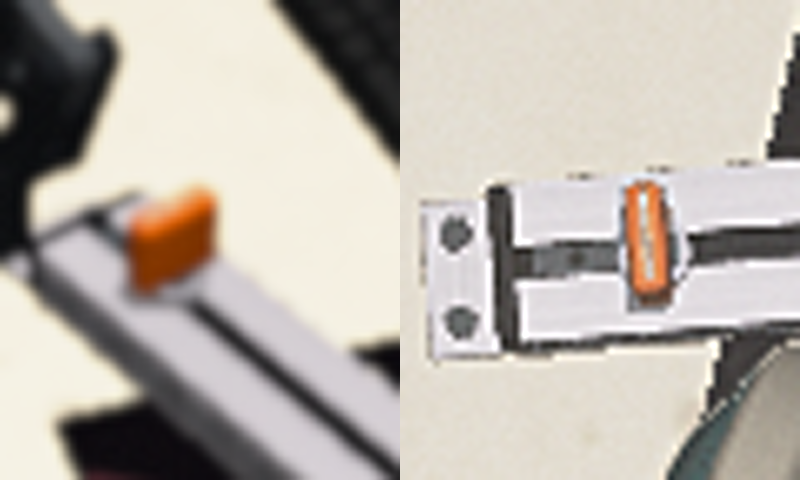

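```bash
python3 - <<'E'
from h import *
t0=cv2.imread('pics/top0.png');t6=cv2.imread('pics/t6.png');s=cv2.imread('pics/s6.png')[:,:,::-1].copy()
a=t6[:,:,::-1].copy()
m=orange(a,(265,160,290,192));m=cv2.morphologyEx(m,cv2.MORPH_CLOSE,np.ones((5,5),np.uint8));q=np.argwhere(m)[:,::-1];u,v=q.mean(0)
print('handle',u,v,onplane('top',(u,v),.071))
print('white line',onplane('top',(277.2,175.2),.073))
ms=orange(s,(300,130,360,210));qs=np.argwhere(ms)[:,::-1].mean(0);print('scene',onplane('scene',qs,.053),'tri',tri('top',(u,v),'scene',qs))
g0=cv2.cvtColor(t0,cv2.COLOR_BGR2GRAY).astype(int);g6=cv2.cvtColor(t6,cv2.COLOR_BGR2GRAY).astype(int)
for v in(177,178,179,180): print(v,'t0',g0[v,256:292],'\n t6',g6[v,256:292])
for u in(278,279,280): print(u,onplane('top',(u,178),.026))
E
```

```text
handle 276.4767441860465 175.3139534883721 [0.56741238 0.05418621 0.071     ]
white line [0.56739306 0.0522704  0.073     ]
scene [0.56807356 0.05644166 0.053     ] tri [0.56951122 0.05664816 0.05235552]
177 t0 [ 65  49  55  53 104 104 105 102 107 110  82  98 109 107 104 105 104 112
 117 113 114 119 116  71  73  77  78  74  71  78  73  72  66  71  71  72] 
 t6 [ 72  54  51  57 103 103 107 104 110 111  88 103 114 108 105 104 109 226
 101 160 201 169 163 144  80 126 232 173  64  72  78  76  73  71  70  67]
178 t0 [ 77  66  75  69 110 110 108 108 106  92  70  83 110 108 112 114 109 106
 115 113 112 114 114  63  67  70  70  69  68  70  70  73  68  82  82  78] 
 t6 [ 78  64  77  73 116 108 113 112 115  88  69  85 114 110 115 107 137 223
  90 161 200 169 167 145  72 128 229 169  56  69  67  66  70  89  78  84]
179 t0 [ 77  64  78  68 124 115 111 110 112  86  72  88 110 107 104 105 108  97
  93  85  65  75  73  90  89  88  91  83  92  94 109 135 143 201 191 198] 
 t6 [ 80  68  71  66 124 117 111 111 113  90  70  93 111 107 106 106 115 226
 114 155 183 204 164 149  69 118 221  90  91  91 111 138 147 204 196 203]
180 t0 [ 82  65  73  72 116 101 107 117 109 115 113 125 115 102  95  96  89  87
 104 128 144 200 195 244 241 239 241 238 235 232 233 231 228 227 223 221] 
 t6 [ 81  66  70  68 122 103 106 118 116 114 114 126 120 101  98  95  94 191
 103 155 185 205 164 147  86 231 218 194 240 238 236 233 231 227 228 223]
278 [0.56816344 0.05487275 0.026     ]
279 [0.56821511 0.05240068 0.026     ]
280 [0.56826683 0.04992905 0.026     ]
```

The picture shows the anchor upright and crosswise, with its collar centred near y = 0.055–0.0565. Contact was felt at about 0.052, so the plunger is about 4 mm in. The arm is clear, so I'm handing in.

```bash
python3 -c "
from rig import *
print(sign_off())"
```

```text
the job is handed in; nothing more can be done
None
```

The job is handed in: the anchor stands crosswise under the rail's lips at the stop. By feel the plunger is about 4 mm in; the pictures allow roughly 3.5 to 6 mm. The gripper is clear, the robot clock read about 24 s, and the arm kept clear of the carton, vial and pen, though I took no final measurement of them.

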